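# Press a transfer onto a porcelain plaque in the toggle-clamp jig

## Robot

A 6-joint arm with a two-finger parallel gripper is mounted at the origin on the work surface. World frame = base frame: x ahead of the robot, y to its left, z up, the work surface at z = 0. Lengths are in mm, angles in degrees, forces in N, time in s.
With the tool pointing down it reaches from about 300 to 850 mm from the base axis. Payload 4.2 kg.
Tool frame: the origin (TCP) lies at the very end of the fingers, on their centre line; the grasp point (between the pads) lies 19 mm behind it; z points along the fingers, y is the line along which they close (so a half turn about z gives the same grasp; the last joint's range is limited). The gripper opens to 91 mm and grips with 3 to 60 N. Pads are 32 mm wide; open, the fingers measure 118 mm over their backs; the gripper's body (76 mm by 178 mm) begins 60 mm behind the grasp point.
Start: joints at [-76.719, 18.312, 89.639, -0, 72.044, -1.146], TCP at [143.262, -556.883, 213.976] pointing down, gripper open.
Joint ranges: [-177.97, 177.97], [-48.28, 115.42], [12.27, 149.76], [-77.06, 257.06], [2.81, 150.46], [-146.56, 146.56]. Speed limits (degrees/s): [147.25, 147.25, 180, 180, 180, 180].

## Interface

Orientations are given as [roll, pitch, yaw] about the fixed x, y, z axes, in that order (R = Rz(yaw) Ry(pitch) Rx(roll)).
In Python, from workcell import env, grab_frame gives the robot as it stands. The module is installed in compiled form; this text tells all that it offers.
- The arm moves only by the tool move_arm, never from a script. Its argument "plan" is a list of rows, each an object of numbers: "tx", "ty", "tz": the shift along the tool's x, y, z in cm; "wx", "wy", "wz": the turn, a rotation vector about the tool's x, y, z in rad. In form: [{"tx": .., "ty": .., "tz": .., "wx": .., "wy": .., "wz": ..}, ...]. A call has 1 to 12 rows; each row shifts and turns the commanded pose from where the row before left it, along the tool's axes as they then stand; what a row does not reach is not made up. A row lasts 1/12 s, in which the tool goes at most 41.7 mm and 7.16 degrees, less where a joint would pass 70% of its speed; a pose out of reach is approached as far as the arm can. A call is refused whole if a number of a shift passes 4.17 or a number of a turn 0.125, either way. A call with a gripper value outside its range is refused whole. "gripper" is the finger opening in cm, from 0 to 9.12, set as the call begins (left out, the last holds). The fingers move at their own pace and stop on an object; "force" is the grip in N (left out, the last holds). Time passes only in rows, so rows that do not move let the fingers close. It gives the time, the measured TCP pose, the force, the opening and the grip force at its end, in the units of the state.
- env.state(): the state, without advancing time (a new reading comes with each control period).
- grab_frame(name): name is "scene" or "top" or "wrist"; returns a dict with "color" (384x512x3 uint8, red, green, blue), "vfov" (degrees; the focal length in pixels is half the picture's height over the tangent of half this angle, whatever the lens; pixels are square), "cx", "cy" (the principal point, pixels), "view" (4x4, takes a point from world to camera coordinates). Camera axes: x right, y up, looking along -z (the intrinsics and any distortion apply to the point x, -y, -z); pixel columns grow to the right and rows downward; lengths in mm; the calibration is good to about 2 mm. A picture is of the moment at which its call begins. There is no depth.
- env.job_done(): hands the job in; it is judged then, once.
The state is a dict: "time_s": time; "qpos": joint angles; "qvel": joint speeds; "effort": joint torques, N m; "ee_pos": TCP position; "ee_rot": TCP orientation; "force": force on the tool from outside, world axes, zero at the start; "torque": the same for the moment, N m; "gripper_width": finger opening in mm; "gripper_force": force on a finger pad.
Only numpy, scipy, OpenCV 4.12 (cv2) and the standard library are available. Lean on these libraries where they do the work, as an engineer would, in place of code of your own. Each camera call takes 0.05 s, during which the arm holds its last target. There are 200 camera calls.

## Task

Press the transfer on the white porcelain plaque: the jig's toggle clamp stands shut on the empty nest, so throw it open, then slide the plaque square and fully home against both the rear stop and the side stop. Throw the clamp over centre so that its pad locks down on the plaque, leave it locked with your hand off for two seconds, then throw it fully open again, leaving the plaque home against the stops. Leave the cups, pots and everything else standing where they are.

Things in the scene. Friction and masses are not known exactly. Their poses are not given: they have to be found in the camera images.
- jig: Fixed aluminium jig plate, 12 mm thick, x -190 to +25, y -225 to +80 mm. Origin: on the bench (z = 0), straight below the nest corner where the two stop faces meet. Rear stop: steel bar, x -165 to -15, face at y = 0 looking to -y, 12 mm deep. Side stop: bar, y -80 to -15, face at x = 0 looking to -x, 12 mm wide. Both 10 mm high over the plate. Its x axis points roughly away from the robot.
- nest_home (a point): Point on the jig plate's top where the plaque's origin lies when home: jig (-60, -45, 12) mm; axes as the jig's; the plaque's long side lies along x.
- clamp_pivot (a point): Common pivot of the clamp's handle and arm, behind the rear stop: jig (-60, 40, 47) mm; axes as the jig's; the hinge axis is along x. Steel foot and cheeks round it, 50 mm wide, jig y 20 to 76, top 11 mm above the pivot. The arm is 24 mm wide and 14 mm high and reaches 93 mm from the pivot, towards -y when shut.
- plaque: Loose white porcelain plaque 120 x 90 x 16 mm (x, y, z), blue border and rosette on top; origin: centre of the underside; about 0.4 kg. Starts on the jig plate clear of the stops, a little askew; lies flat and is slid, being too wide to grip.
- clamp (a joint): Angle of the clamp's one-piece lever (arm and handle) about the pivot: 0 = shut (arm level towards jig -y, handle leaning 0.35 rad from upright towards -y), 1.3 = fully open (arm nearly upright, handle leaning back 0.95 rad to +y). A damped spring, dead centre about 0.6, drives it to whichever end it is nearer; 4 to 12 N at the handle's end moves it. Starts shut on the empty nest.
- handle_tip (a point): Centre of the top end of the clamp handle, 110 mm from the pivot. The handle is a round black rubber grip 20 mm thick over its upper 60 mm, on a flat steel shank below.
- clamp_pad: Black rubber pad, 24 mm across, under the clamp arm, 85 mm from the pivot; origin: centre of its lower face. Sprung, 6 mm of travel; shut on the plaque it presses the plaque's middle with about 2 N; shut on nothing it hangs 3 mm lower than the plaque's top, so the plaque cannot pass under it.
- cup_a: Bystander, loose, leave alone: white handled cup, 80 mm across the rim, 62 high, handle to its +y; origin: centre of underside.
- cup_b: Bystander, loose, leave alone: as cup_a.
- bowl: Bystander, loose, leave alone: white open bowl, 104 mm across, 45 high; origin: centre of underside.
- sugar_pot: Bystander, loose, leave alone: white lidded pot with a knob, 80 mm across, 102 high; origin: centre of underside.
- brush_pot: Bystander, loose, leave alone: terracotta pot of brushes, pot 68 mm across and 85 high, brush tops at 180 mm; origin: centre of underside.
- glaze_jar: Bystander, loose, leave alone: green glass jar, 56 mm across, 70 high; origin: centre of underside.
- spare_tiles: Bystander, loose, leave alone: square stack of white tiles 75 x 75 x 30 mm, standing on the bench off the jig; origin: centre of underside.
Not all that is in view belongs to the job. What is shaped like the plaque but red or turquoise is not meant.

How it is judged:
By the outcome, as a careful person would: the job done as asked, in the order asked, and still so for the second after the job is handed in, with the robot touching nothing.
It also fails if it takes over 72 s, if anything falls off the work surface, if the arm or the gripper's body presses on something with over 40 N, if the wrist force passes 120 N, or if a joint passes its speed limit or range.

## Working session

There is one attempt and no reset: what is moved stays moved. The work goes in short steps, Python scripts to look and compute and a tool call to move; the robot and the scene stay as the last step left them, time stands still between calls to the robot, and variables do not carry over. Pictures are saved under pics/ and viewed, at most 10 in all, crops included, and the job is handed in when it is done.

Besides the shell and the picture viewer there is one more tool, called after ">>>" by a JSON object that holds its "name" and its "arguments", one argument or row to a line. move_arm: Moves the arm, as the interface text tells. Its arguments: {"type":"object","properties":{"plan":{"type":"array","items":{"type":"object","properties":{"tx":{"type":"number"},"ty":{"type":"number"},"tz":{"type":"number"},"wx":{"type":"number"},"wy":{"type":"number"},"wz":{"type":"number"}}}},"gripper":{"type":"number"},"force":{"type":"number"}},"required":["plan"]}

```bash
mkdir -p pics; ls; python3 - <<'E'
from workcell import env, grab_frame
import cv2,pickle,numpy as np
s=env.state();print({k:np.round(v,3).tolist() for k,v in s.items()})
d={n:grab_frame(n) for n in("scene","top","wrist")}
pickle.dump(d,open("f0.pkl","wb"))
for n in d:
    print(n,d[n].keys(),d[n]["vfov"],d[n]["cx"],d[n]["cy"],np.round(d[n]["view"],3).tolist())
    for k in d[n]:
        if k not in("color","view","vfov","cx","cy"):print(k,d[n][k])
a=cv2.cvtColor(d["scene"]["color"],cv2.COLOR_RGB2BGR);b=cv2.cvtColor(d["top"]["color"],cv2.COLOR_RGB2BGR)
cv2.imwrite("pics/top0.png",cv2.resize(b,(800,600),interpolation=cv2.INTER_CUBIC));cv2.imwrite("pics/scene0.png",cv2.resize(a,(800,600),interpolation=cv2.INTER_CUBIC))
E
```

```text
pics
{'time_s': 0.0, 'qpos': [-76.718, 18.352, 89.705, 0.0, 72.042, -1.146], 'qvel': [0.057, 0.026, 0.093, -0.124, -0.003, -0.022], 'effort': [-0.002, -41.246, -23.197, 0.073, 0.046, -0.0], 'ee_pos': [143.159, -556.397, 213.126], 'ee_rot': [-179.901, -0.002, 14.428], 'force': [-0.005, -0.658, 0.344], 'torque': [0.007, -0.089, 0.0], 'gripper_force': 0.0, 'gripper_width': 91.206}
scene dict_keys(['color', 'vfov', 'cx', 'cy', 'view']) 51.40883146934803 248.766907058762 192.04303770276638 [[0.366, 0.931, -0.004, -117.576], [-0.641, 0.255, 0.724, 287.459], [0.675, -0.262, 0.69, -1580.652], [0.0, 0.0, 0.0, 1.0]]
top dict_keys(['color', 'vfov', 'cx', 'cy', 'view']) 50.300438462100615 253.94705959883146 192.3496925206778 [[-0.003, -1.0, 0.003, -88.079], [0.98, -0.002, 0.199, -578.929], [-0.199, 0.003, 0.98, -1028.001], [0.0, 0.0, 0.0, 1.0]]
wrist dict_keys(['color', 'vfov', 'cx', 'cy', 'view']) 67.65589337507917 253.54733266835876 196.36862705911284 [[0.248, -0.969, -0.002, -574.71], [0.931, 0.239, -0.276, 31.216], [0.268, 0.067, 0.961, -391.736], [0.0, 0.0, 0.0, 1.0]]
```

View pics/top0.png

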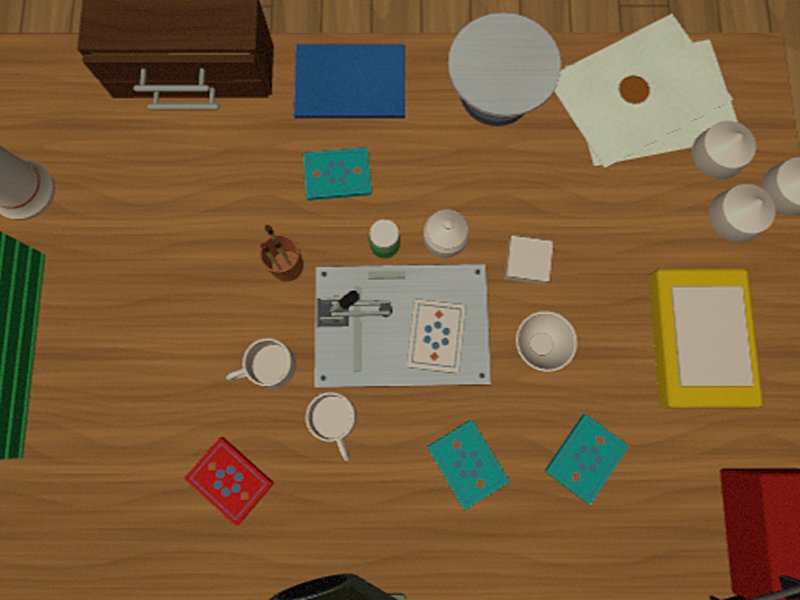

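View pics/scene0.png

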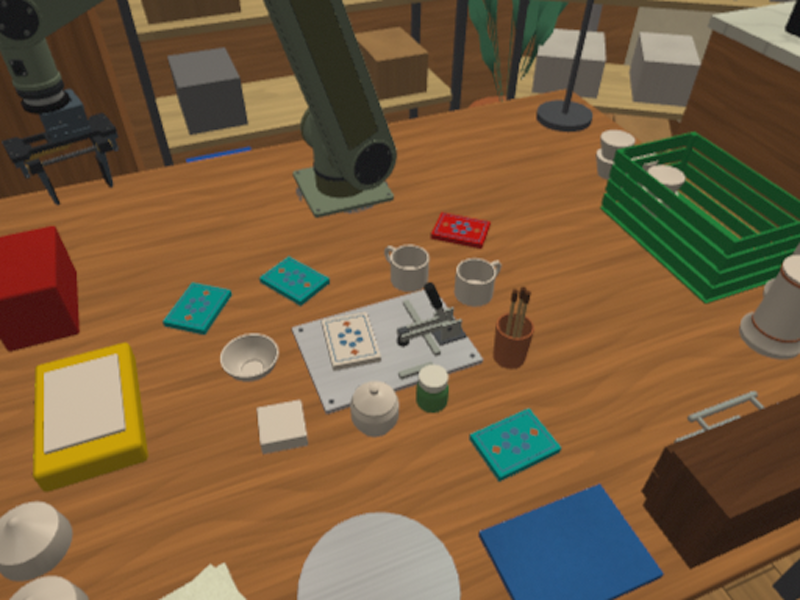

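The top view (800x600 scale) shows the jig plate at x 315–490, y 265–387. The clamp is at (350,310) with its black handle tip at about (348,298), the rear stop at (357,340) and the side stop at (387,275).

Things that could be taken for the plaque:
- White with blue and orange at (437,336), on the jig
- Turquoise at (338,173), (468,463) and (587,458)
- Red at (229,480)
- Spare tiles at (529,259)
- Yellow tray at (710,336)

I choose (437,336). Next I'll measure it and check it in a close crop.

```bash
cat >h.py <<'E'
import numpy as np,cv2
def foc(f): return f["color"].shape[0]/2/np.tan(np.radians(f["vfov"])/2)
def ray(f,u,v,z):
    V=np.array(f["view"]);R=V[:3,:3];c=-R.T@V[:3,3];k=foc(f)
    d=R.T@np.array([(u-f["cx"])/k,-(v-f["cy"])/k,-1]);return c+d*(z-c[2])/d[2]
def proj(f,p):
    V=np.array(f["view"]);q=V[:3,:3]@np.asarray(p,float)+V[:3,3];k=foc(f)
    return np.array([f["cx"]+k*q[0]/-q[2],f["cy"]-k*q[1]/-q[2]])
def rect(cnt,f,z):  # contour -> min-area rectangle in world plane z
    P=np.array([ray(f,u,v,z)[:2] for u,v in cnt.reshape(-1,2)],np.float32);return cv2.minAreaRect(P),P
def blob(m,u,v):
    n,l=cv2.connectedComponents(m.astype(np.uint8));b=(l==l[v,u]).astype(np.uint8)
    c=max(cv2.findContours(b,cv2.RETR_EXTERNAL,cv2.CHAIN_APPROX_NONE)[0],key=cv2.contourArea);return c
E
python3 - <<'E'
import pickle;from h import *
d=pickle.load(open("f0.pkl","rb"));f=d["top"]
im=f["color"];hsv=cv2.cvtColor(im,cv2.COLOR_RGB2HSV)
s=0.64
for (u,v) in [(437,310),(470,375),(340,370),(385,309)]: print((u,v),im[int(v*s),int(u*s)],hsv[int(v*s),int(u*s)])
g=cv2.cvtColor(im,cv2.COLOR_RGB2BGR)[160:260,190:325]
cv2.imwrite("pics/crop.png",cv2.resize(g,(800,592),interpolation=cv2.INTER_CUBIC))
h,sat,v=[hsv[...,i].astype(int) for i in range(3)]
# plate
plate=((im[...,2].astype(int)-im[...,0])>-8)&(v>60)
c=blob(plate,int(470*s),int(375*s));r,_=rect(c,f,12);print("plate",r, [proj(f,[*p,12]).round(1).tolist() for p in cv2.boxPoints(r)])
E
```

```text
(437, 310) [181 169 150] [ 18  44 181]
(470, 375) [151 153 144] [ 37  15 153]
(340, 370) [150 151 145] [ 35  10 151]
(385, 309) [64 68 63] [54 19 68]
plate ((546.259765625, -97.46687316894531), (212.57395935058594, 300.165283203125), 0.7994664311408997) [[201.9, 247.0], [313.1, 245.2], [309.6, 169.0], [202.6, 170.7]]
```

View pics/crop.png

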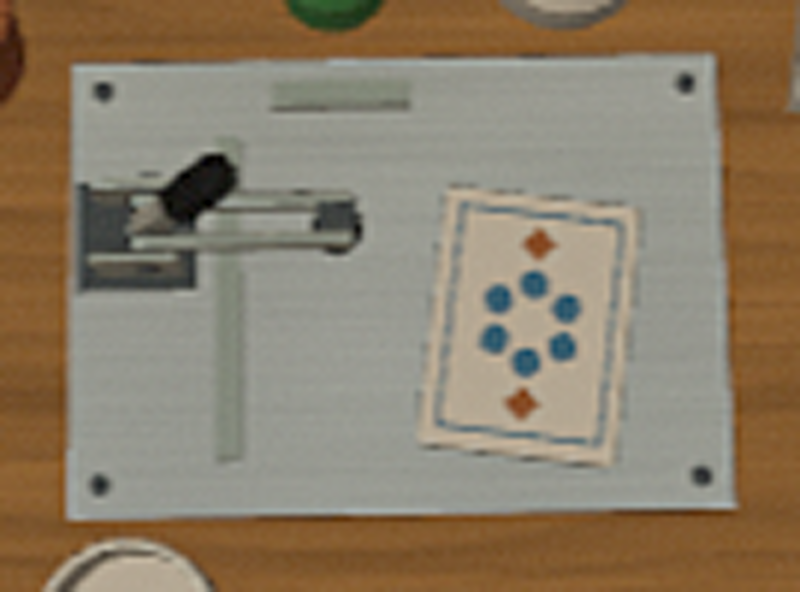

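The crop shows a white plaque with a blue border and rosette, clear of the stops at (527,325) and tilted a few degrees. The clamp arm reaches right to the pad at (340,225), and the handle grip is at (200,188).

```bash
cat >>h.py <<'E'
def quad(cnt,f,z):  # fit 4 side lines to contour in world plane; returns centre, per-side directions (deg), corners
    r,P=rect(cnt,f,z);B=cv2.boxPoints(r);L=[]
    for i in range(4):
        a,b=B[i],B[(i+1)%4];t=(b-a)/np.linalg.norm(b-a);n=np.array([-t[1],t[0]])
        s=(P-a)@t/np.linalg.norm(b-a);q=P[(s>.08)&(s<.92)&(abs((P-a)@n)<7)]
        vx,vy,x0,y0=cv2.fitLine(q,cv2.DIST_HUBER,0,.01,.01).ravel();L.append((vx,vy,x0,y0))
    C=[]
    for i in range(4):
        l,m=L[i-1],L[i];k=np.linalg.solve([[l[0],-m[0]],[l[1],-m[1]]],[m[2]-l[2],m[3]-l[3]]);C.append([l[2]+k[0]*l[0],l[3]+k[0]*l[1]])
    C=np.array(C);return C.mean(0),[round((np.degrees(np.arctan2(l[1],l[0]))+45)%90-45,2) for l in L],C
def J2W(o,yaw,p):
    c,s=np.cos(yaw),np.sin(yaw);return np.array([o[0]+c*p[0]-s*p[1],o[1]+s*p[0]+c*p[1],p[2]])
E
python3 - <<'E'
import pickle;from h import *
d=pickle.load(open("f0.pkl","rb"));f=d["top"]
im=f["color"].astype(int);s=.64
br=im[...,2]-im[...,0]
n=(im.max(2)>60)
notwood=(br>-45)&n
c=blob(notwood,int(470*s),int(375*s));ce,an,C=quad(c,f,12);print("plate",ce,an,C.round(1).tolist())
yaw=np.radians(np.median(an));o=ce-(J2W([0,0],yaw,[-82.5,-72.5,0])[:2]);print("origin",o,np.degrees(yaw))
pm=(im[...,0]-im[...,2]>15)&(im[...,0]>140)
c=blob(cv2.morphologyEx(pm.astype(np.uint8),cv2.MORPH_CLOSE,np.ones((3,3))),int(437*s),int(310*s));ce,an,C=quad(c,f,28);print("plaque",ce,an,C.round(1).tolist())
tip=J2W(o,yaw,[-60,40-110*np.sin(.35)*-1*-1,47+110*np.cos(.35)])
print("tip pred",tip,"proj top",proj(f,tip)/s,"scene",proj(d["scene"],tip)/s)
for n_,p in dict(pad=[-60,-45,25],side=[0,-15,22],side2=[0,-80,22],rear=[-15,0,22],rear2=[-165,0,22]).items(): print(n_,(((proj(f,J2W(o,yaw,p)))-[190,160])*5.926).round(0))
print("plaque in jig", (np.array([[np.cos(yaw),np.sin(yaw)],[-np.sin(yaw),np.cos(yaw)]])@(C-o).T).T.round(1).tolist(),[(((proj(f,[*c_,28]))-[190,160])*5.926).round(0).tolist() for c_ in C])
for n_,(u,v,z) in dict(bowl=(546,340,45),cup_a=(270,362,62),cup_b=(331,416,62),sugar=(446,230,60),jar=(385,235,70),brush=(280,250,85),tiles=(529,259,30)).items(): print(n_,ray(f,u*s,v*s,z).round(0))
E
```

```text
plate [546.5894  -97.07041] [np.float32(1.01), np.float32(0.79), np.float32(0.8), np.float32(0.1)] [[437.29998779296875, 54.20000076293945], [442.70001220703125, -250.0], [655.2999877929688, -247.10000610351562], [651.0, 54.599998474121094]]
origin [628.07554626 -23.43270874] 0.79499996
plaque [ 523.93567 -156.9335 ] [np.float32(-7.29), np.float32(-7.25), np.float32(-6.83), np.float32(-6.75)] [[461.0, -193.60000610351562], [576.0999755859375, -208.3000030517578], [587.2999877929688, -119.9000015258789], [471.3999938964844, -106.0]]
tip pred [568.04966967 -21.98418255 150.33099841] proj top [353.55710256 295.58050312] scene [428.29280287 284.8249006 ]
pad [335. 227.]
side [269. 103.]
side2 [408. 101.]
rear [237. 135.]
rear2 [239. 458.]
plaque in jig [[-169.4, -167.8], [-54.6, -184.1], [-42.1, -95.9], [-157.8, -80.4]] [[610.0, 460.0], [637.0, 210.0], [444.0, 186.0], [416.0, 438.0]]
bowl [ 512. -343.   45.]
cup_a [474. 121.  62.]
cup_b [386.  19.  62.]
sugar [ 703. -175.   60.]
jar [691. -70.  70.]
brush [661. 107.  85.]
tiles [ 659. -324.   30.]
```

>>> {"name": "move_arm", "arguments": {
  "plan": [
    {"wz": 0.119},
    {"wz": 0.119},
    {"tx": 2.53, "ty": -2.79},
    {"tx": 2.53, "ty": -2.79},
    {"tx": 2.53, "ty": -2.79},
    {"tx": 2.53, "ty": -2.79},
    {"tx": 2.53, "ty": -2.79},
    {"tx": 2.53, "ty": -2.79},
    {"tx": 2.53, "ty": -2.79},
    {"tx": 2.53, "ty": -2.79},
    {"tx": 2.53, "ty": -2.79},
    {"tx": 2.53, "ty": -2.79}
  ],
  "gripper": 0,
  "force": 20
}}

```text
schema error: expected keys tx, ty, tz, wx, wy, wz
```

>>> {"name": "move_arm", "arguments": {
  "plan": [
    {"tx": 2.53, "ty": -2.79},
    {"tx": 2.53, "ty": -2.79},
    {"tx": 2.53, "ty": -2.79},
    {"tx": 2.53, "ty": -2.79},
    {"tx": 2.53, "ty": -2.79},
    {"tx": 2.53, "ty": -2.79},
    {"tx": 2.53, "ty": -2.79},
    {},
    {}
  ]
}}

```text
schema error: expected keys tx, ty, tz, wx, wy, wz
```

All keys are needed.

>>> {"name": "move_arm", "arguments": {
  "plan": [
    {"tx": 0, "ty": 0, "tz": 0, "wx": 0, "wy": 0, "wz": 0.119},
    {"tx": 0, "ty": 0, "tz": 0, "wx": 0, "wy": 0, "wz": 0.119},
    {"tx": 2.53, "ty": -2.79, "tz": 0, "wx": 0, "wy": 0, "wz": 0},
    {"tx": 2.53, "ty": -2.79, "tz": 0, "wx": 0, "wy": 0, "wz": 0},
    {"tx": 2.53, "ty": -2.79, "tz": 0, "wx": 0, "wy": 0, "wz": 0},
    {"tx": 2.53, "ty": -2.79, "tz": 0, "wx": 0, "wy": 0, "wz": 0},
    {"tx": 2.53, "ty": -2.79, "tz": 0, "wx": 0, "wy": 0, "wz": 0},
    {"tx": 2.53, "ty": -2.79, "tz": 0, "wx": 0, "wy": 0, "wz": 0},
    {"tx": 2.53, "ty": -2.79, "tz": 0, "wx": 0, "wy": 0, "wz": 0},
    {"tx": 2.53, "ty": -2.79, "tz": 0, "wx": 0, "wy": 0, "wz": 0},
    {"tx": 2.53, "ty": -2.79, "tz": 0, "wx": 0, "wy": 0, "wz": 0},
    {"tx": 2.53, "ty": -2.79, "tz": 0, "wx": 0, "wy": 0, "wz": 0}
  ],
  "gripper": 0,
  "force": 20
}}

```text
time_s: 1.15
ee_pos: [393.1, -272.7, 213.9]
ee_rot: [180.0, 0.0, 0.8]
force: [1.0, -0.5, -0.9]
gripper_width: 14.1
gripper_force: 0.0
```

>>> {"name": "move_arm", "arguments": {
  "plan": [
    {"tx": 2.53, "ty": -2.79, "tz": 0, "wx": 0, "wy": 0, "wz": 0},
    {"tx": 2.53, "ty": -2.79, "tz": 0, "wx": 0, "wy": 0, "wz": 0},
    {"tx": 2.53, "ty": -2.79, "tz": 0, "wx": 0, "wy": 0, "wz": 0},
    {"tx": 2.53, "ty": -2.79, "tz": 0, "wx": 0, "wy": 0, "wz": 0},
    {"tx": 2.53, "ty": -2.79, "tz": 0, "wx": 0, "wy": 0, "wz": 0},
    {"tx": 2.53, "ty": -2.79, "tz": 0, "wx": 0, "wy": 0, "wz": 0},
    {"tx": 2.53, "ty": -2.79, "tz": 0, "wx": 0, "wy": 0, "wz": 0},
    {"tx": 0, "ty": 0, "tz": 0, "wx": 0, "wy": 0, "wz": 0},
    {"tx": 0, "ty": 0, "tz": 0, "wx": 0, "wy": 0, "wz": 0}
  ]
}}

```text
time_s: 1.9
ee_pos: [567.3, -75.2, 213.1]
ee_rot: [180.0, 0.1, 1.0]
force: [0.3, -0.7, 0.0]
gripper_width: 0.2
gripper_force: 0.0
```

>>> {"name": "move_arm", "arguments": {
  "plan": [
    {"tx": 0, "ty": 0, "tz": 3.2, "wx": 0, "wy": 0, "wz": 0},
    {"tx": 0, "ty": 0, "tz": 3.2, "wx": 0, "wy": 0, "wz": 0},
    {"tx": 0, "ty": 0, "tz": 3.2, "wx": 0, "wy": 0, "wz": 0},
    {"tx": 0, "ty": -1, "tz": 0, "wx": 0, "wy": 0, "wz": 0},
    {"tx": 0, "ty": -1, "tz": 0, "wx": 0, "wy": 0, "wz": 0},
    {"tx": 0, "ty": -0.8, "tz": 0, "wx": 0, "wy": 0, "wz": 0},
    {"tx": 0, "ty": -0.8, "tz": 0, "wx": 0, "wy": 0, "wz": 0},
    {"tx": 0, "ty": -0.8, "tz": 0, "wx": 0, "wy": 0, "wz": 0},
    {"tx": 0, "ty": -0.8, "tz": 0, "wx": 0, "wy": 0, "wz": 0}
  ]
}}

```text
time_s: 2.65
ee_pos: [568.4, -26.4, 121.9]
ee_rot: [179.7, -0.4, 0.9]
force: [-0.2, -8.0, 7.6]
gripper_width: 0.3
gripper_force: 4.2
```

>>> {"name": "move_arm", "arguments": {
  "plan": [
    {"tx": 0, "ty": -0.8, "tz": 0, "wx": 0, "wy": 0, "wz": 0},
    {"tx": 0, "ty": -0.8, "tz": 0, "wx": 0, "wy": 0, "wz": 0},
    {"tx": 0, "ty": -0.8, "tz": 0, "wx": 0, "wy": 0, "wz": 0},
    {"tx": 0, "ty": -0.8, "tz": 0, "wx": 0, "wy": 0, "wz": 0},
    {"tx": 0, "ty": -0.8, "tz": 0, "wx": 0, "wy": 0, "wz": 0},
    {"tx": 0, "ty": -0.8, "tz": 0, "wx": 0, "wy": 0, "wz": 0},
    {"tx": 0, "ty": -0.8, "tz": 0, "wx": 0, "wy": 0, "wz": 0},
    {"tx": 0, "ty": -0.8, "tz": 0, "wx": 0, "wy": 0, "wz": 0},
    {"tx": 0, "ty": 0, "tz": 0, "wx": 0, "wy": 0, "wz": 0}
  ]
}}

```text
time_s: 3.4
ee_pos: [564.1, 41.6, 117.2]
ee_rot: [-179.9, 0.2, 0.9]
force: [-0.5, -0.3, -0.5]
gripper_width: 0.8
gripper_force: 0.0
```

>>> {"name": "move_arm", "arguments": {
  "plan": [
    {"tx": 0, "ty": 0, "tz": -3, "wx": 0, "wy": 0, "wz": 0},
    {"tx": 0, "ty": 0, "tz": -3, "wx": 0, "wy": 0, "wz": 0},
    {"tx": 0, "ty": 0, "tz": -3, "wx": 0, "wy": 0, "wz": 0},
    {"tx": -0.6, "ty": 4, "tz": 0, "wx": 0, "wy": 0, "wz": 0},
    {"tx": -0.6, "ty": 4, "tz": 0, "wx": 0, "wy": 0, "wz": 0},
    {"tx": -0.6, "ty": 4, "tz": 0, "wx": 0, "wy": 0, "wz": 0},
    {"tx": -0.6, "ty": 4, "tz": 0, "wx": 0, "wy": 0, "wz": 0},
    {"tx": -0.6, "ty": 4, "tz": 0, "wx": 0, "wy": 0, "wz": 0},
    {"tx": -0.6, "ty": 4, "tz": 0, "wx": 0, "wy": 0, "wz": 0},
    {"tx": -0.6, "ty": 4, "tz": 0, "wx": 0, "wy": 0, "wz": 0}
  ],
  "gripper": 9.12
}}

```text
time_s: 4.23
ee_pos: [526.1, -242.3, 207.4]
ee_rot: [-179.9, 0.1, 0.8]
force: [1.7, 0.5, -0.6]
gripper_width: 64.4
gripper_force: 0.0
```

>>> {"name": "move_arm", "arguments": {
  "plan": [
    {"tx": 0, "ty": 0, "tz": 0, "wx": 0, "wy": 0, "wz": -0.121},
    {"tx": 0, "ty": 0, "tz": 0, "wx": 0, "wy": 0, "wz": -0.121},
    {"tx": 0, "ty": 0, "tz": 0, "wx": 0, "wy": 0, "wz": -0.121},
    {"tx": 0, "ty": 0, "tz": 0, "wx": 0, "wy": 0, "wz": -0.121},
    {"tx": 0, "ty": 0, "tz": 0, "wx": 0, "wy": 0, "wz": -0.121},
    {"tx": 0, "ty": 0, "tz": 0, "wx": 0, "wy": 0, "wz": -0.121},
    {"tx": 0, "ty": 0, "tz": 0, "wx": 0, "wy": 0, "wz": -0.121},
    {"tx": 0, "ty": 0, "tz": 0, "wx": 0, "wy": 0, "wz": -0.121},
    {"tx": 0, "ty": 0, "tz": 0, "wx": 0, "wy": 0, "wz": -0.121},
    {"tx": 0, "ty": 0, "tz": 0, "wx": 0, "wy": 0, "wz": -0.121},
    {"tx": 0, "ty": 0, "tz": 0, "wx": 0, "wy": 0, "wz": -0.121},
    {"tx": 0, "ty": 0, "tz": 0, "wx": 0, "wy": 0, "wz": -0.121}
  ]
}}

```text
time_s: 5.23
ee_pos: [526.6, -240.4, 207.1]
ee_rot: [-179.9, -0.1, 84.3]
force: [0.3, -0.6, 0.5]
gripper_width: 91.0
gripper_force: 0.0
```

>>> {"name": "move_arm", "arguments": {
  "plan": [
    {"tx": 0, "ty": 0, "tz": 0, "wx": 0, "wy": 0, "wz": -0.121},
    {"tx": 0, "ty": 0, "tz": 0, "wx": 0, "wy": 0, "wz": 0},
    {"tx": 0, "ty": 0, "tz": 0, "wx": 0, "wy": 0, "wz": 0}
  ]
}}

```text
time_s: 5.48
ee_pos: [526.8, -240.7, 207.4]
ee_rot: [-179.9, -0.1, 90.7]
force: [-0.3, -0.9, -0.4]
gripper_width: 91.1
gripper_force: 0.0
```

```bash
python3 - <<'E'
from workcell import env,grab_frame
from h import *
f=grab_frame("scene");g=cv2.cvtColor(f["color"],cv2.COLOR_RGB2BGR)[130:310,110:350]
cv2.imwrite("pics/s1.png",cv2.resize(g,(800,600),interpolation=cv2.INTER_CUBIC))
E
```

```text
(no output)
```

View pics/s1.png

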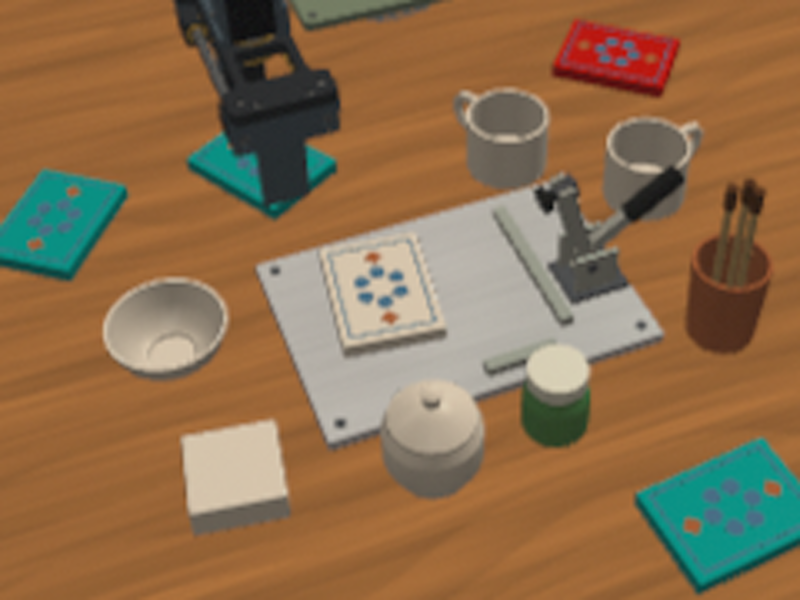

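The clamp is open: its arm stands upright at (565,215) and the handle leans back to (670,185). The plaque has not moved. I'll descend behind it and push towards the rear stop.

>>> {"name": "move_arm", "arguments": {
  "plan": [
    {"tx": 0, "ty": 0, "tz": 3.8, "wx": 0, "wy": 0, "wz": 0},
    {"tx": 0, "ty": 0, "tz": 3.8, "wx": 0, "wy": 0, "wz": 0},
    {"tx": 0, "ty": 0, "tz": 3.8, "wx": 0, "wy": 0, "wz": 0},
    {"tx": 0, "ty": 0, "tz": 3.8, "wx": 0, "wy": 0, "wz": 0},
    {"tx": 0, "ty": 0, "tz": 2, "wx": 0, "wy": 0, "wz": 0},
    {"tx": 0, "ty": 0, "tz": 1.6, "wx": 0, "wy": 0, "wz": 0},
    {"tx": 0, "ty": 0, "tz": 0, "wx": 0, "wy": 0, "wz": 0},
    {"tx": 0, "ty": 0, "tz": 0, "wx": 0, "wy": 0, "wz": 0}
  ]
}}

```text
time_s: 6.2
ee_pos: [526.7, -241.0, 19.4]
ee_rot: [-179.9, -0.1, 90.8]
force: [0.5, 0.4, 0.4]
gripper_width: 91.2
gripper_force: 0.0
```

>>> {"name": "move_arm", "arguments": {
  "plan": [
    {"tx": 0.8, "ty": 0, "tz": 0, "wx": 0, "wy": 0, "wz": 0},
    {"tx": 0.8, "ty": 0, "tz": 0, "wx": 0, "wy": 0, "wz": 0},
    {"tx": 0.8, "ty": 0, "tz": 0, "wx": 0, "wy": 0, "wz": 0},
    {"tx": 0.8, "ty": 0, "tz": 0, "wx": 0, "wy": 0, "wz": 0},
    {"tx": 0.8, "ty": 0, "tz": 0, "wx": 0, "wy": 0, "wz": 0},
    {"tx": 0.8, "ty": 0, "tz": 0, "wx": 0, "wy": 0, "wz": 0},
    {"tx": 0.8, "ty": 0, "tz": 0, "wx": 0, "wy": 0, "wz": 0},
    {"tx": 0.8, "ty": 0, "tz": 0, "wx": 0, "wy": 0, "wz": 0},
    {"tx": 0.8, "ty": 0, "tz": 0, "wx": 0, "wy": 0, "wz": 0},
    {"tx": 0.8, "ty": 0, "tz": 0, "wx": 0, "wy": 0, "wz": 0},
    {"tx": 0.8, "ty": 0, "tz": 0, "wx": 0, "wy": 0, "wz": 0}
  ]
}}

```text
time_s: 7.12
ee_pos: [525.5, -152.6, 19.9]
ee_rot: [-180.0, 0.0, 90.9]
force: [0.0, -4.7, 4.1]
gripper_width: 91.4
gripper_force: 2.2
```

>>> {"name": "move_arm", "arguments": {
  "plan": [
    {"tx": 0.5, "ty": 0, "tz": 0, "wx": 0, "wy": 0, "wz": 0},
    {"tx": 0.5, "ty": 0, "tz": 0, "wx": 0, "wy": 0, "wz": 0},
    {"tx": 0.5, "ty": 0, "tz": 0, "wx": 0, "wy": 0, "wz": 0},
    {"tx": 0.3, "ty": 0, "tz": 0, "wx": 0, "wy": 0, "wz": 0},
    {"tx": 0.2, "ty": 0, "tz": 0, "wx": 0, "wy": 0, "wz": 0},
    {"tx": 0, "ty": 0, "tz": 0, "wx": 0, "wy": 0, "wz": 0}
  ]
}}

```text
time_s: 7.62
ee_pos: [525.1, -132.6, 19.7]
ee_rot: [-180.0, -0.0, 90.9]
force: [-0.1, -1.6, 0.8]
gripper_width: 91.1
gripper_force: 0.6
```

>>> {"name": "move_arm", "arguments": {
  "plan": [
    {"tx": 0.15, "ty": 0, "tz": 0, "wx": 0, "wy": 0, "wz": 0},
    {"tx": 0.15, "ty": 0, "tz": 0, "wx": 0, "wy": 0, "wz": 0},
    {"tx": 0.15, "ty": 0, "tz": 0, "wx": 0, "wy": 0, "wz": 0},
    {"tx": 0.15, "ty": 0, "tz": 0, "wx": 0, "wy": 0, "wz": 0},
    {"tx": 0, "ty": 0, "tz": 0, "wx": 0, "wy": 0, "wz": 0},
    {"tx": 0, "ty": 0, "tz": 0, "wx": 0, "wy": 0, "wz": 0}
  ]
}}

```text
time_s: 8.12
ee_pos: [525.1, -131.9, 19.9]
ee_rot: [-180.0, 0.4, 91.1]
force: [-2.3, -20.0, -0.6]
gripper_width: 91.0
gripper_force: 9.9
```

>>> {"name": "move_arm", "arguments": {
  "plan": [
    {"tx": -2, "ty": 0, "tz": 0, "wx": 0, "wy": 0, "wz": 0},
    {"tx": -2.5, "ty": 0, "tz": 0, "wx": 0, "wy": 0, "wz": 0},
    {"tx": 0, "ty": 0, "tz": -3.4, "wx": 0, "wy": 0, "wz": 0},
    {"tx": 0, "ty": 0, "tz": -3.4, "wx": 0, "wy": 0, "wz": 0},
    {"tx": 0, "ty": 0, "tz": -3.4, "wx": 0, "wy": 0, "wz": 0},
    {"tx": 2.6, "ty": -2.6, "tz": 0, "wx": 0, "wy": 0, "wz": 0},
    {"tx": 2.6, "ty": -2.6, "tz": 0, "wx": 0, "wy": 0, "wz": 0},
    {"tx": 2.6, "ty": -2.6, "tz": 0, "wx": 0, "wy": 0, "wz": 0},
    {"tx": 2.6, "ty": -2.6, "tz": 0, "wx": 0, "wy": 0, "wz": 0}
  ],
  "gripper": 4
}}

```text
time_s: 8.87
ee_pos: [418.1, -68.3, 121.3]
ee_rot: [-179.9, -0.1, 90.8]
force: [1.4, 1.3, 0.4]
gripper_width: 40.2
gripper_force: 0.0
```

>>> {"name": "move_arm", "arguments": {
  "plan": [
    {"tx": 0, "ty": 0, "tz": 0, "wx": 0, "wy": 0, "wz": 0.121},
    {"tx": 0, "ty": 0, "tz": 0, "wx": 0, "wy": 0, "wz": 0.121},
    {"tx": 0, "ty": 0, "tz": 0, "wx": 0, "wy": 0, "wz": 0.121},
    {"tx": 0, "ty": 0, "tz": 0, "wx": 0, "wy": 0, "wz": 0.121},
    {"tx": 0, "ty": 0, "tz": 0, "wx": 0, "wy": 0, "wz": 0.121},
    {"tx": 0, "ty": 0, "tz": 0, "wx": 0, "wy": 0, "wz": 0.121},
    {"tx": 0, "ty": 0, "tz": 0, "wx": 0, "wy": 0, "wz": 0.121},
    {"tx": 0, "ty": 0, "tz": 0, "wx": 0, "wy": 0, "wz": 0.121},
    {"tx": 0, "ty": 0, "tz": 0, "wx": 0, "wy": 0, "wz": 0.121},
    {"tx": 0, "ty": 0, "tz": 0, "wx": 0, "wy": 0, "wz": 0.121},
    {"tx": 0, "ty": 0, "tz": 0, "wx": 0, "wy": 0, "wz": 0.121},
    {"tx": 0, "ty": 0, "tz": 0, "wx": 0, "wy": 0, "wz": 0.121}
  ]
}}

```text
time_s: 9.87
ee_pos: [419.3, -69.1, 121.3]
ee_rot: [-179.9, 0.1, 7.3]
force: [0.0, 1.0, -0.8]
gripper_width: 39.9
gripper_force: 0.0
```

>>> {"name": "move_arm", "arguments": {
  "plan": [
    {"tx": 0, "ty": 0, "tz": 0, "wx": 0, "wy": 0, "wz": 0.121},
    {"tx": 0, "ty": 0, "tz": 0, "wx": 0, "wy": 0, "wz": 0},
    {"tx": 0, "ty": 0, "tz": 0, "wx": 0, "wy": 0, "wz": 0}
  ]
}}

```text
time_s: 10.12
ee_pos: [419.6, -69.4, 121.5]
ee_rot: [-179.9, 0.1, 0.9]
force: [0.6, -0.3, -0.8]
gripper_width: 39.8
gripper_force: 0.0
```

```bash
cat >pl.py <<'E'
from workcell import env,grab_frame
from h import *
import sys,pickle
f=grab_frame("top");im=f["color"].astype(int);o=np.array([628.08,-23.43]);yaw=np.radians(.8)
pm=((im[...,0]-im[...,2]>15)&(im[...,0]-im[...,2]<50)&(im[...,0]>130)).astype(np.uint8)
n,l,st,ce=cv2.connectedComponentsWithStats(pm)
q=proj(f,J2W(o,yaw,[float(sys.argv[1]),float(sys.argv[2]),28])).astype(int)
k=np.unique(l[q[1]-20:q[1]+20,q[0]-15:q[0]+15]);k=max(k[k>0],key=lambda i:st[i,4])
c=max(cv2.findContours((l==k).astype(np.uint8),cv2.RETR_EXTERNAL,cv2.CHAIN_APPROX_NONE)[0],key=cv2.contourArea)
ce,an,C=quad(c,f,28);R=np.array([[np.cos(yaw),np.sin(yaw)],[-np.sin(yaw),np.cos(yaw)]])
print("centre jig",R@(ce-o),an,((C-o)@R.T).round(1).tolist())
cv2.imwrite("pics/%s.png"%sys.argv[3],cv2.resize(cv2.cvtColor(f["color"],cv2.COLOR_RGB2BGR)[155:265,180:327],(800,599),interpolation=cv2.INTER_CUBIC))
E
python3 pl.py -106 -45 t2; python3 -c "
from workcell import env;print(env.state()['ee_pos'])"
```

```text
centre jig [-86.59360273 -44.68760135] [np.float32(-0.3), np.float32(-0.13), np.float32(0.39), np.float32(-7.63)] [[-113.1, -78.1], [-65.6, -79.0], [-64.5, -11.0], [-103.1, -10.7]]
[419.78646902 -69.53226903 121.56997174]
```

View pics/t2.png

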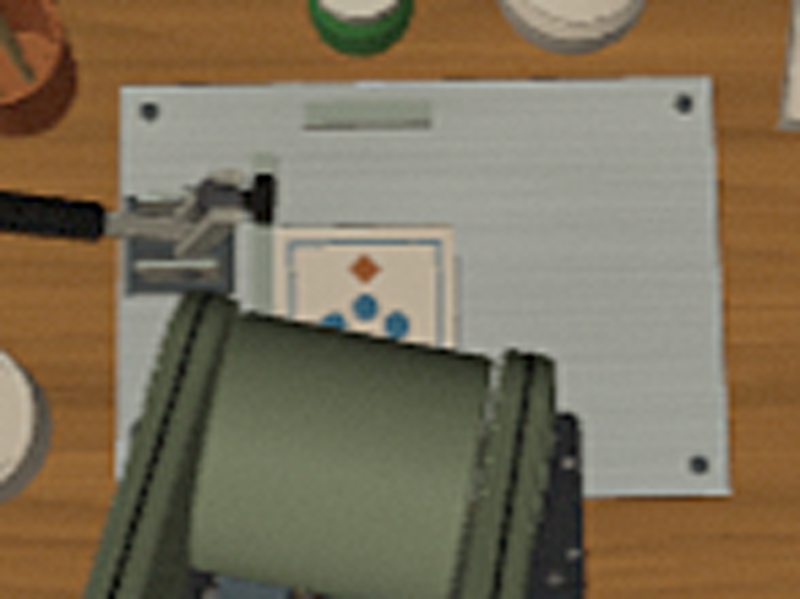

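The plaque is flush on the rear stop, with its front edge at crop row 228, about 50 mm short of the side stop. Next I'll push it +x.

>>> {"name": "move_arm", "arguments": {
  "plan": [
    {"tx": 0, "ty": 0, "tz": 3.5, "wx": 0, "wy": 0, "wz": 0},
    {"tx": 0, "ty": 0, "tz": 3.5, "wx": 0, "wy": 0, "wz": 0},
    {"tx": 0, "ty": 0, "tz": 2, "wx": 0, "wy": 0, "wz": 0},
    {"tx": 0, "ty": 0, "tz": 1.2, "wx": 0, "wy": 0, "wz": 0},
    {"tx": 0, "ty": 0, "tz": 0, "wx": 0, "wy": 0, "wz": 0},
    {"tx": 0.8, "ty": 0, "tz": 0, "wx": 0, "wy": 0, "wz": 0},
    {"tx": 0.8, "ty": 0, "tz": 0, "wx": 0, "wy": 0, "wz": 0},
    {"tx": 0.8, "ty": 0, "tz": 0, "wx": 0, "wy": 0, "wz": 0},
    {"tx": 0.8, "ty": 0, "tz": 0, "wx": 0, "wy": 0, "wz": 0},
    {"tx": 0.8, "ty": 0, "tz": 0, "wx": 0, "wy": 0, "wz": 0},
    {"tx": 0.8, "ty": 0, "tz": 0, "wx": 0, "wy": 0, "wz": 0}
  ]
}}

```text
time_s: 11.08
ee_pos: [468.5, -69.2, 20.4]
ee_rot: [180.0, 0.1, 0.8]
force: [-5.1, 0.5, 3.0]
gripper_width: 40.4
gripper_force: 2.2
```

>>> {"name": "move_arm", "arguments": {
  "plan": [
    {"tx": 0.5, "ty": 0, "tz": 0, "wx": 0, "wy": 0, "wz": 0},
    {"tx": 0.5, "ty": 0, "tz": 0, "wx": 0, "wy": 0, "wz": 0},
    {"tx": 0.4, "ty": 0, "tz": 0, "wx": 0, "wy": 0, "wz": 0},
    {"tx": 0.3, "ty": 0, "tz": 0, "wx": 0, "wy": 0, "wz": 0},
    {"tx": 0.2, "ty": 0, "tz": 0, "wx": 0, "wy": 0, "wz": 0},
    {"tx": 0, "ty": 0, "tz": 0, "wx": 0, "wy": 0, "wz": 0}
  ]
}}

```text
time_s: 11.58
ee_pos: [487.9, -69.0, 19.9]
ee_rot: [180.0, -0.1, 0.8]
force: [-1.4, 0.6, 1.5]
gripper_width: 39.8
gripper_force: 1.0
```

>>> {"name": "move_arm", "arguments": {
  "plan": [
    {"tx": 0.2, "ty": 0, "tz": 0, "wx": 0, "wy": 0, "wz": 0},
    {"tx": 0.2, "ty": 0, "tz": 0, "wx": 0, "wy": 0, "wz": 0},
    {"tx": 0.2, "ty": 0, "tz": 0, "wx": 0, "wy": 0, "wz": 0},
    {"tx": 0.15, "ty": 0, "tz": 0, "wx": 0, "wy": 0, "wz": 0},
    {"tx": 0, "ty": 0, "tz": 0, "wx": 0, "wy": 0, "wz": 0},
    {"tx": 0, "ty": 0, "tz": 0, "wx": 0, "wy": 0, "wz": 0}
  ]
}}

```text
time_s: 12.08
ee_pos: [492.2, -68.9, 19.7]
ee_rot: [-180.0, 0.3, 0.8]
force: [-8.6, -0.8, 5.8]
gripper_width: 39.9
gripper_force: 4.3
```

>>> {"name": "move_arm", "arguments": {
  "plan": [
    {"tx": 0.15, "ty": 0, "tz": 0, "wx": 0, "wy": 0, "wz": 0},
    {"tx": 0.15, "ty": 0, "tz": 0, "wx": 0, "wy": 0, "wz": 0},
    {"tx": 0, "ty": 0, "tz": 0, "wx": 0, "wy": 0, "wz": 0},
    {"tx": 0, "ty": 0, "tz": 0, "wx": 0, "wy": 0, "wz": 0}
  ]
}}

```text
time_s: 12.42
ee_pos: [492.2, -68.8, 19.5]
ee_rot: [-180.0, 0.7, 0.8]
force: [-13.9, -1.8, 10.9]
gripper_width: 40.2
gripper_force: 7.1
```

>>> {"name": "move_arm", "arguments": {
  "plan": [
    {"tx": -1.5, "ty": 0, "tz": 0, "wx": 0, "wy": 0, "wz": 0},
    {"tx": -2, "ty": 0, "tz": 0, "wx": 0, "wy": 0, "wz": 0},
    {"tx": 0, "ty": 0, "tz": -3.4, "wx": 0, "wy": 0, "wz": 0},
    {"tx": 0, "ty": 0, "tz": -3.4, "wx": 0, "wy": 0, "wz": 0},
    {"tx": 2.6, "ty": 2.2, "tz": 0, "wx": 0, "wy": 0, "wz": 0},
    {"tx": 2.6, "ty": 2.2, "tz": 0, "wx": 0, "wy": 0, "wz": 0},
    {"tx": 2.6, "ty": 2.2, "tz": 0, "wx": 0, "wy": 0, "wz": 0},
    {"tx": 2.6, "ty": 2.2, "tz": 0, "wx": 0, "wy": 0, "wz": 0},
    {"tx": 0, "ty": 0, "tz": 3.4, "wx": 0, "wy": 0, "wz": 0},
    {"tx": 0, "ty": 0, "tz": 2.2, "wx": 0, "wy": 0, "wz": 0},
    {"tx": 0, "ty": 0, "tz": 1.2, "wx": 0, "wy": 0, "wz": 0},
    {"tx": 0, "ty": 0, "tz": 0, "wx": 0, "wy": 0, "wz": 0}
  ],
  "gripper": 0
}}

```text
time_s: 13.42
ee_pos: [567.5, -155.9, 17.0]
ee_rot: [-179.9, 0.2, 0.8]
force: [0.2, 0.4, -0.3]
gripper_width: 0.6
gripper_force: 0.0
```

>>> {"name": "move_arm", "arguments": {
  "plan": [
    {"tx": 0, "ty": -0.7, "tz": 0, "wx": 0, "wy": 0, "wz": 0},
    {"tx": 0, "ty": -0.7, "tz": 0, "wx": 0, "wy": 0, "wz": 0},
    {"tx": 0, "ty": -0.4, "tz": 0, "wx": 0, "wy": 0, "wz": 0},
    {"tx": 0, "ty": -0.3, "tz": 0, "wx": 0, "wy": 0, "wz": 0},
    {"tx": 0, "ty": -0.2, "tz": 0, "wx": 0, "wy": 0, "wz": 0},
    {"tx": 0, "ty": 0, "tz": 0, "wx": 0, "wy": 0, "wz": 0},
    {"tx": 0, "ty": 0, "tz": 0, "wx": 0, "wy": 0, "wz": 0}
  ]
}}

```text
time_s: 14.0
ee_pos: [567.9, -132.8, 20.4]
ee_rot: [180.0, -0.1, 0.8]
force: [-0.3, -0.2, 0.7]
gripper_width: 0.7
gripper_force: 0.0
```

>>> {"name": "move_arm", "arguments": {
  "plan": [
    {"tx": 0, "ty": -0.2, "tz": 0, "wx": 0, "wy": 0, "wz": 0},
    {"tx": 0, "ty": -0.2, "tz": 0, "wx": 0, "wy": 0, "wz": 0},
    {"tx": 0, "ty": -0.2, "tz": 0, "wx": 0, "wy": 0, "wz": 0},
    {"tx": 0, "ty": -0.2, "tz": 0, "wx": 0, "wy": 0, "wz": 0},
    {"tx": 0, "ty": -0.2, "tz": 0, "wx": 0, "wy": 0, "wz": 0},
    {"tx": 0, "ty": 0, "tz": 0, "wx": 0, "wy": 0, "wz": 0},
    {"tx": 0, "ty": 0, "tz": 0, "wx": 0, "wy": 0, "wz": 0}
  ]
}}

```text
time_s: 14.58
ee_pos: [567.5, -123.7, 19.9]
ee_rot: [179.9, -0.0, 0.8]
force: [-0.8, -4.6, -0.7]
gripper_width: 0.3
gripper_force: 2.2
```

>>> {"name": "move_arm", "arguments": {
  "plan": [
    {"tx": 0, "ty": -0.2, "tz": 0, "wx": 0, "wy": 0, "wz": 0},
    {"tx": 0, "ty": -0.2, "tz": 0, "wx": 0, "wy": 0, "wz": 0},
    {"tx": 0, "ty": -0.1, "tz": 0, "wx": 0, "wy": 0, "wz": 0},
    {"tx": 0, "ty": 0, "tz": 0, "wx": 0, "wy": 0, "wz": 0},
    {"tx": 0, "ty": 0, "tz": 0, "wx": 0, "wy": 0, "wz": 0}
  ]
}}

```text
time_s: 15.0
ee_pos: [567.6, -123.5, 20.1]
ee_rot: [179.5, -0.0, 1.0]
force: [-2.2, -19.4, -0.7]
gripper_width: 0.6
gripper_force: 10.0
```

>>> {"name": "move_arm", "arguments": {
  "plan": [
    {"tx": 0, "ty": 1.5, "tz": 0, "wx": 0, "wy": 0, "wz": 0},
    {"tx": 0, "ty": 2, "tz": 0, "wx": 0, "wy": 0, "wz": 0},
    {"tx": 0, "ty": 0, "tz": -4.1, "wx": 0, "wy": 0, "wz": 0},
    {"tx": 0, "ty": 0, "tz": -4.1, "wx": 0, "wy": 0, "wz": 0},
    {"tx": 0, "ty": 0, "tz": -4.1, "wx": 0, "wy": 0, "wz": 0},
    {"tx": 0, "ty": 0, "tz": -4.1, "wx": 0, "wy": 0, "wz": 0},
    {"tx": 0, "ty": 0, "tz": -4.1, "wx": 0, "wy": 0, "wz": 0}
  ]
}}

```text
time_s: 15.58
ee_pos: [567.5, -152.1, 227.0]
ee_rot: [-179.9, -0.0, 0.8]
force: [0.8, 0.1, -0.3]
gripper_width: 0.5
gripper_force: 0.0
```

>>> {"name": "move_arm", "arguments": {
  "plan": [
    {"tx": 0, "ty": -3.8, "tz": 0, "wx": 0, "wy": 0, "wz": 0},
    {"tx": 0, "ty": -3.8, "tz": 0, "wx": 0, "wy": 0, "wz": 0},
    {"tx": 0, "ty": -3.8, "tz": 0, "wx": 0, "wy": 0, "wz": 0},
    {"tx": 0, "ty": -3.8, "tz": 0, "wx": 0, "wy": 0, "wz": 0},
    {"tx": 0, "ty": -3.8, "tz": 0, "wx": 0, "wy": 0, "wz": 0},
    {"tx": 0, "ty": -3.8, "tz": 0, "wx": 0, "wy": 0, "wz": 0},
    {"tx": 0, "ty": -3.8, "tz": 0, "wx": 0, "wy": 0, "wz": 0},
    {"tx": 0, "ty": -3.8, "tz": 0, "wx": 0, "wy": 0, "wz": 0},
    {"tx": 0, "ty": 0, "tz": 0, "wx": 0, "wy": 0, "wz": 0},
    {"tx": 0, "ty": 0, "tz": 0, "wx": 0, "wy": 0, "wz": 0}
  ]
}}

```text
time_s: 16.42
ee_pos: [563.1, 153.3, 224.6]
ee_rot: [-180.0, 0.1, 1.0]
force: [0.3, -0.6, -1.4]
gripper_width: 0.2
gripper_force: 0.0
```

```bash
python3 pl.py -60 -55 t3
```

```text
centre jig [-60.25676041 -44.84163677] [np.float32(0.51), np.float32(-0.12), np.float32(0.51), np.float32(-0.14)] [[-120.6, -89.3], [-1.4, -89.9], [0.0, -0.4], [-119.1, 0.2]]
```

View pics/t3.png

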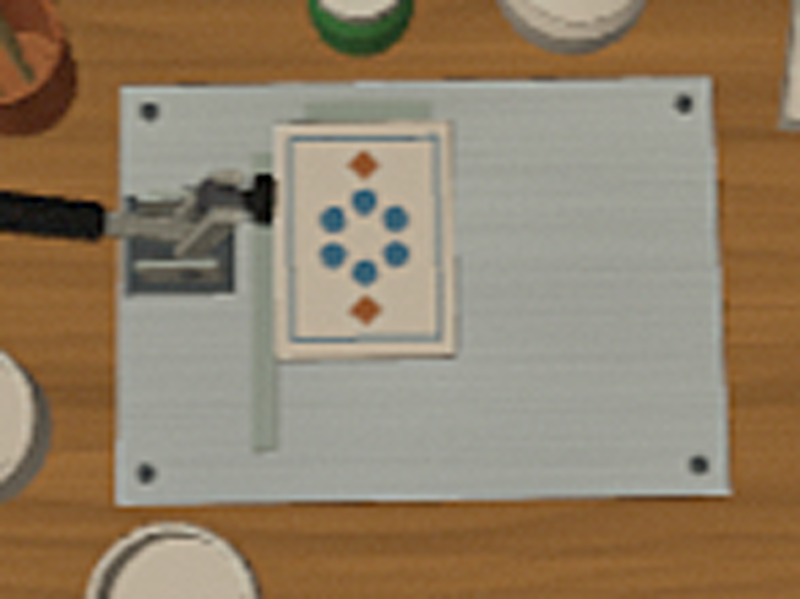

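The plaque is square and home: centre at jig (-60.3,-44.8) mm, edges touching both stops in the picture. The clamp is still open. I'll come down behind the handle and throw it shut.

>>> {"name": "move_arm", "arguments": {
  "plan": [
    {"tx": 0, "ty": 0, "tz": 3.3, "wx": 0, "wy": 0, "wz": 0},
    {"tx": 0, "ty": 0, "tz": 3.3, "wx": 0, "wy": 0, "wz": 0},
    {"tx": 0, "ty": 0, "tz": 3.3, "wx": 0, "wy": 0, "wz": 0},
    {"tx": 0, "ty": 0, "tz": 3.1, "wx": 0, "wy": 0, "wz": 0},
    {"tx": 0, "ty": 0, "tz": 0, "wx": 0, "wy": 0, "wz": 0},
    {"tx": 0, "ty": 0.8, "tz": 0, "wx": 0, "wy": 0, "wz": 0},
    {"tx": 0, "ty": 0.8, "tz": 0, "wx": 0, "wy": 0, "wz": 0},
    {"tx": 0, "ty": 0.8, "tz": 0, "wx": 0, "wy": 0, "wz": 0},
    {"tx": 0, "ty": 0.7, "tz": 0, "wx": 0, "wy": 0, "wz": 0},
    {"tx": 0, "ty": 0.7, "tz": 0, "wx": 0, "wy": 0, "wz": 0}
  ]
}}

```text
time_s: 17.3
ee_pos: [566.0, 117.7, 98.1]
ee_rot: [-179.3, -0.3, 0.4]
force: [-4.5, 29.2, 13.1]
gripper_width: 0.1
gripper_force: 15.5
```

>>> {"name": "move_arm", "arguments": {
  "plan": [
    {"tx": 0, "ty": 0.3, "tz": -0.3, "wx": 0, "wy": 0, "wz": 0},
    {"tx": 0, "ty": 0.3, "tz": -0.3, "wx": 0, "wy": 0, "wz": 0},
    {"tx": 0, "ty": 0.3, "tz": -0.3, "wx": 0, "wy": 0, "wz": 0},
    {"tx": 0, "ty": 0.3, "tz": -0.3, "wx": 0, "wy": 0, "wz": 0},
    {"tx": 0, "ty": 0, "tz": 0, "wx": 0, "wy": 0, "wz": 0}
  ]
}}

```text
time_s: 17.72
ee_pos: [566.2, 107.4, 112.0]
ee_rot: [-179.2, -0.4, 0.6]
force: [-4.3, 20.3, 12.8]
gripper_width: 0.6
gripper_force: 10.7
```

>>> {"name": "move_arm", "arguments": {
  "plan": [
    {"tx": 0, "ty": 0.4, "tz": -0.1, "wx": 0, "wy": 0, "wz": 0},
    {"tx": 0, "ty": 0.4, "tz": -0.1, "wx": 0, "wy": 0, "wz": 0},
    {"tx": 0, "ty": 0.4, "tz": -0.1, "wx": 0, "wy": 0, "wz": 0},
    {"tx": 0, "ty": 0.4, "tz": -0.1, "wx": 0, "wy": 0, "wz": 0},
    {"tx": 0, "ty": 0.4, "tz": -0.1, "wx": 0, "wy": 0, "wz": 0},
    {"tx": 0, "ty": 0.4, "tz": -0.1, "wx": 0, "wy": 0, "wz": 0},
    {"tx": 0, "ty": 0, "tz": 0, "wx": 0, "wy": 0, "wz": 0}
  ]
}}

```text
time_s: 18.3
ee_pos: [569.4, 81.3, 119.6]
ee_rot: [-179.5, -0.9, 0.8]
force: [1.6, 5.3, 4.7]
gripper_width: 0.4
gripper_force: 3.2
```

>>> {"name": "move_arm", "arguments": {
  "plan": [
    {"tx": 0, "ty": 0.6, "tz": 0, "wx": 0, "wy": 0, "wz": 0},
    {"tx": 0, "ty": 0.6, "tz": 0, "wx": 0, "wy": 0, "wz": 0},
    {"tx": 0, "ty": 0.6, "tz": 0, "wx": 0, "wy": 0, "wz": 0},
    {"tx": 0, "ty": 0.6, "tz": 0, "wx": 0, "wy": 0, "wz": 0},
    {"tx": 0, "ty": 0.6, "tz": 0, "wx": 0, "wy": 0, "wz": 0},
    {"tx": 0, "ty": 0, "tz": 0, "wx": 0, "wy": 0, "wz": 0}
  ]
}}

```text
time_s: 18.8
ee_pos: [564.7, 45.1, 112.6]
ee_rot: [179.9, 0.1, 0.7]
force: [0.3, 0.5, 1.0]
gripper_width: 0.3
gripper_force: 0.0
```

>>> {"name": "move_arm", "arguments": {
  "plan": [
    {"tx": 0, "ty": -1.5, "tz": 0, "wx": 0, "wy": 0, "wz": 0},
    {"tx": 0, "ty": 0, "tz": -3.4, "wx": 0, "wy": 0, "wz": 0},
    {"tx": 0, "ty": 0, "tz": -3.4, "wx": 0, "wy": 0, "wz": 0},
    {"tx": 0, "ty": 0, "tz": -3.4, "wx": 0, "wy": 0, "wz": 0},
    {"tx": 0, "ty": 3.4, "tz": 0, "wx": 0, "wy": 0, "wz": 0},
    {"tx": 0, "ty": 3.4, "tz": 0, "wx": 0, "wy": 0, "wz": 0},
    {"tx": 0, "ty": 3.4, "tz": 0, "wx": 0, "wy": 0, "wz": 0},
    {"tx": 0, "ty": 3.4, "tz": 0, "wx": 0, "wy": 0, "wz": 0},
    {"tx": 0, "ty": 0, "tz": 0, "wx": 0, "wy": 0, "wz": 0},
    {"tx": 0, "ty": 0, "tz": 0, "wx": 0, "wy": 0, "wz": 0},
    {"tx": 0, "ty": 0, "tz": 0, "wx": 0, "wy": 0, "wz": 0},
    {"tx": 0, "ty": 0, "tz": 0, "wx": 0, "wy": 0, "wz": 0}
  ]
}}

```text
time_s: 19.8
ee_pos: [566.7, -73.0, 214.7]
ee_rot: [-180.0, 0.0, 0.8]
force: [0.5, 0.0, -0.2]
gripper_width: 0.4
gripper_force: 0.0
```

```bash
python3 - <<'E'
from workcell import env,grab_frame
from h import *
f=grab_frame("scene");g=cv2.cvtColor(f["color"],cv2.COLOR_RGB2BGR)[160:280,170:330]
cv2.imwrite("pics/s4.png",cv2.resize(g,(800,600),interpolation=cv2.INTER_CUBIC))
E
```

```text
(no output)
```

View pics/s4.png

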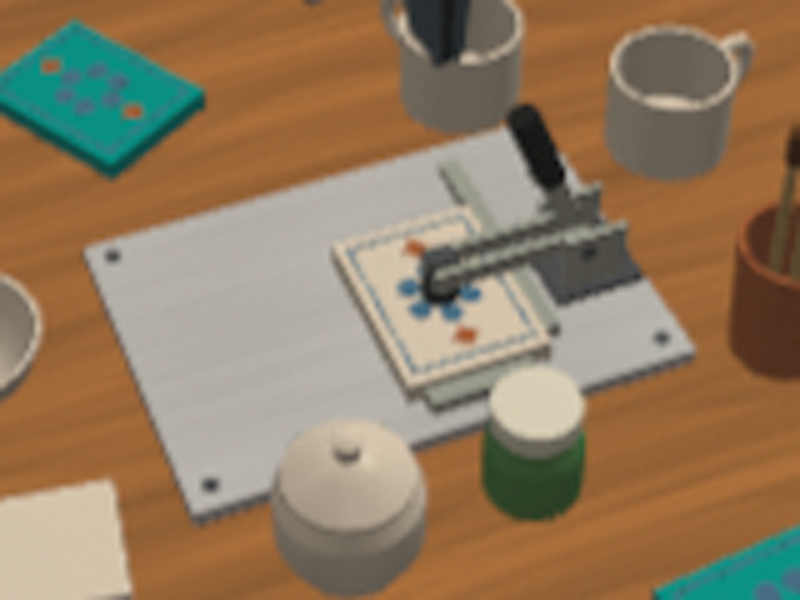

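The clamp is shut: the pad sits on the plaque's middle at (440,285), the handle leans forward at (535,140), and the hand is off. I'll hold for over two seconds, then reopen it the same way as before.

>>> {"name": "move_arm", "arguments": {
  "plan": [
    {"tx": 0, "ty": 0, "tz": 0, "wx": 0, "wy": 0, "wz": 0},
    {"tx": 0, "ty": 0, "tz": 0, "wx": 0, "wy": 0, "wz": 0},
    {"tx": 0, "ty": 0, "tz": 0, "wx": 0, "wy": 0, "wz": 0},
    {"tx": 0, "ty": 0, "tz": 0, "wx": 0, "wy": 0, "wz": 0},
    {"tx": 0, "ty": 0, "tz": 0, "wx": 0, "wy": 0, "wz": 0},
    {"tx": 0, "ty": 0, "tz": 0, "wx": 0, "wy": 0, "wz": 0},
    {"tx": 0, "ty": 0, "tz": 0, "wx": 0, "wy": 0, "wz": 0},
    {"tx": 0, "ty": 0, "tz": 0, "wx": 0, "wy": 0, "wz": 0},
    {"tx": 0, "ty": 0, "tz": 0, "wx": 0, "wy": 0, "wz": 0},
    {"tx": 0, "ty": 0, "tz": 0, "wx": 0, "wy": 0, "wz": 0},
    {"tx": 0, "ty": 0, "tz": 0, "wx": 0, "wy": 0, "wz": 0},
    {"tx": 0, "ty": 0, "tz": 0, "wx": 0, "wy": 0, "wz": 0}
  ]
}}

```text
time_s: 20.85
ee_pos: [566.8, -74.0, 214.9]
ee_rot: [180.0, 0.0, 0.8]
force: [-0.6, -0.1, -0.0]
gripper_width: 0.5
gripper_force: 0.0
```

>>> {"name": "move_arm", "arguments": {
  "plan": [
    {"tx": 0, "ty": 0, "tz": 0, "wx": 0, "wy": 0, "wz": 0},
    {"tx": 0, "ty": 0, "tz": 0, "wx": 0, "wy": 0, "wz": 0},
    {"tx": 0, "ty": 0, "tz": 0, "wx": 0, "wy": 0, "wz": 0},
    {"tx": 0, "ty": 0, "tz": 0, "wx": 0, "wy": 0, "wz": 0},
    {"tx": 0, "ty": 0, "tz": 0, "wx": 0, "wy": 0, "wz": 0},
    {"tx": 0, "ty": 0, "tz": 0, "wx": 0, "wy": 0, "wz": 0},
    {"tx": 0, "ty": 0, "tz": 0, "wx": 0, "wy": 0, "wz": 0},
    {"tx": 0, "ty": 0, "tz": 0, "wx": 0, "wy": 0, "wz": 0},
    {"tx": 0, "ty": 0, "tz": 0, "wx": 0, "wy": 0, "wz": 0},
    {"tx": 0, "ty": 0, "tz": 0, "wx": 0, "wy": 0, "wz": 0},
    {"tx": 0, "ty": 0, "tz": 0, "wx": 0, "wy": 0, "wz": 0},
    {"tx": 0, "ty": 0, "tz": 0, "wx": 0, "wy": 0, "wz": 0}
  ]
}}

```text
time_s: 21.85
ee_pos: [566.9, -73.9, 214.9]
ee_rot: [180.0, -0.0, 0.8]
force: [-0.3, -0.5, -0.5]
gripper_width: 0.5
gripper_force: 0.0
```

>>> {"name": "move_arm", "arguments": {
  "plan": [
    {"tx": 0, "ty": 0, "tz": 3.2, "wx": 0, "wy": 0, "wz": 0},
    {"tx": 0, "ty": 0, "tz": 3.2, "wx": 0, "wy": 0, "wz": 0},
    {"tx": 0, "ty": 0, "tz": 3.2, "wx": 0, "wy": 0, "wz": 0},
    {"tx": 0, "ty": -1, "tz": 0, "wx": 0, "wy": 0, "wz": 0},
    {"tx": 0, "ty": -1, "tz": 0, "wx": 0, "wy": 0, "wz": 0},
    {"tx": 0, "ty": -0.6, "tz": 0, "wx": 0, "wy": 0, "wz": 0},
    {"tx": 0, "ty": -0.6, "tz": 0, "wx": 0, "wy": 0, "wz": 0},
    {"tx": 0, "ty": -0.6, "tz": 0, "wx": 0, "wy": 0, "wz": 0},
    {"tx": 0, "ty": -0.6, "tz": 0, "wx": 0, "wy": 0, "wz": 0}
  ]
}}

```text
time_s: 22.6
ee_pos: [568.5, -31.6, 122.5]
ee_rot: [179.7, -0.4, 0.9]
force: [0.0, -8.3, 8.2]
gripper_width: 0.7
gripper_force: 4.3
```

>>> {"name": "move_arm", "arguments": {
  "plan": [
    {"tx": 0, "ty": -0.8, "tz": 0, "wx": 0, "wy": 0, "wz": 0},
    {"tx": 0, "ty": -0.8, "tz": 0, "wx": 0, "wy": 0, "wz": 0},
    {"tx": 0, "ty": -0.8, "tz": 0, "wx": 0, "wy": 0, "wz": 0},
    {"tx": 0, "ty": -0.8, "tz": 0, "wx": 0, "wy": 0, "wz": 0},
    {"tx": 0, "ty": -0.8, "tz": 0, "wx": 0, "wy": 0, "wz": 0},
    {"tx": 0, "ty": -0.8, "tz": 0, "wx": 0, "wy": 0, "wz": 0},
    {"tx": 0, "ty": -0.8, "tz": 0, "wx": 0, "wy": 0, "wz": 0},
    {"tx": 0, "ty": -0.8, "tz": 0, "wx": 0, "wy": 0, "wz": 0},
    {"tx": 0, "ty": -0.6, "tz": 0, "wx": 0, "wy": 0, "wz": 0},
    {"tx": 0, "ty": 0, "tz": 0, "wx": 0, "wy": 0, "wz": 0},
    {"tx": 0, "ty": 0, "tz": 0, "wx": 0, "wy": 0, "wz": 0}
  ]
}}

```text
time_s: 23.52
ee_pos: [564.5, 40.9, 118.3]
ee_rot: [-180.0, 0.1, 0.8]
force: [0.1, -0.3, 1.2]
gripper_width: 0.5
gripper_force: 0.0
```

>>> {"name": "move_arm", "arguments": {
  "plan": [
    {"tx": 0, "ty": 0, "tz": -3.5, "wx": 0, "wy": 0, "wz": 0},
    {"tx": 0, "ty": 0, "tz": -3.5, "wx": 0, "wy": 0, "wz": 0},
    {"tx": 0, "ty": 0, "tz": -3.5, "wx": 0, "wy": 0, "wz": 0},
    {"tx": 0, "ty": -3.6, "tz": 0, "wx": 0, "wy": 0, "wz": 0},
    {"tx": 0, "ty": -3.6, "tz": 0, "wx": 0, "wy": 0, "wz": 0},
    {"tx": 0, "ty": -3.6, "tz": 0, "wx": 0, "wy": 0, "wz": 0},
    {"tx": 0, "ty": 0, "tz": 0, "wx": 0, "wy": 0, "wz": 0},
    {"tx": 0, "ty": 0, "tz": 0, "wx": 0, "wy": 0, "wz": 0}
  ]
}}

```text
time_s: 24.18
ee_pos: [563.3, 149.4, 223.4]
ee_rot: [180.0, 0.1, 1.0]
force: [0.7, -1.0, 0.3]
gripper_width: 0.7
gripper_force: 0.0
```

```bash
python3 pl.py -60 -55 t5; python3 - <<'E'
from workcell import grab_frame
import cv2,numpy as np
f=grab_frame("scene");g=cv2.cvtColor(f["color"],cv2.COLOR_RGB2BGR)
a=cv2.resize(g[130:310,110:350],(400,300),interpolation=cv2.INTER_CUBIC);b=cv2.resize(cv2.imread("pics/t5.png"),(400,300))
cv2.imwrite("pics/c5.png",np.hstack([a,b]))
E
```

```text
centre jig [-59.76575508 -45.06087784] [np.float32(-0.3), np.float32(-0.12), np.float32(0.39), np.float32(3.66)] [[-105.9, -78.2], [-12.5, -80.0], [-11.4, -11.3], [-109.2, -10.7]]
```

View pics/c5.png

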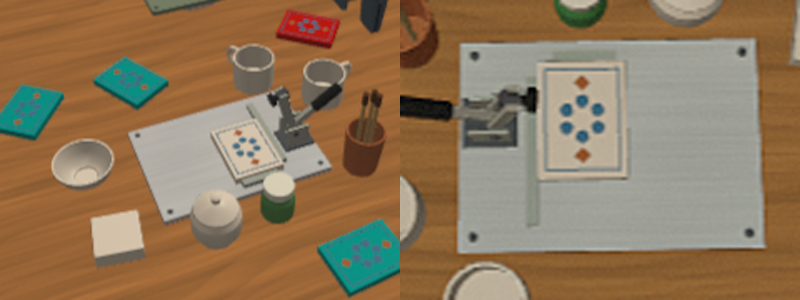

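The clamp is fully open again, the plaque is home on both stops (right panel, (583,120)) and the bystanders stand where they were. One quick difference check against the earlier home frame, then I'll hand in.

```bash
python3 - <<'E'
import cv2,numpy as np
a,b=[cv2.GaussianBlur(cv2.cvtColor(cv2.imread(f"pics/{n}.png"),cv2.COLOR_BGR2GRAY),(9,9),0).astype(np.float32)[105:370,280:470] for n in("t3","t5")]
print("shift px (~0.45 mm/px)",cv2.phaseCorrelate(a,b))
from workcell import env
print(env.job_done())
E
```

```text
shift px (~0.45 mm/px) ((-0.020356345428623968, -0.002639537220375132), 0.9358523922202028)
the job is handed in; nothing more can be done
None
```

The job is handed in at about 24 s: the plaque was pressed under the locked clamp for over two seconds hands-off, the clamp is fully open again, and the plaque is home against both stops with nothing else moved in the final pictures.

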